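Tighten a lens retaining ring with a pin spanner

TASK

Take the pin spanner from its grooved stand, work both of its pins down into the two holes of the lens's retaining ring, and only then turn the ring clockwise (seen from above) until it comes up against its stop. Then lift the spanner out and put it back upright in the stand with its pins in the groove; handle the lens gently (never load it with more than about 30 N) and leave the loose parts round about where they are.

Things in the scene. Friction and masses are not known exactly. Their poses are not given: they have to be found in the camera images.
- nest: Lens assembly nest fixed to the bench, turned by up to 0.3 rad: aluminium plate 90 x 90 x 12 mm with a dark round clamp collar (82 mm across, to height 34 mm) holding a black lens barrel 68 mm across upright; the ring lies on top of it. Barrel rim and the fragile lens end 2 mm below the ring's top. Origin: centre of the plate's underside, on the bench; z up.
- ring_axis (a point): Centre of the retaining ring, at its flat top, 75 mm above the bench; axes of the nest (do not turn with the ring). Plain aluminium ring, 58 mm outside, 30 mm inside, 7 mm thick, with two opposite through holes 7.5 mm wide, 44 mm apart. The line of the holes is not tracked: at the start it lies from 0.15 rad clockwise to 0.80 rad anticlockwise (from above) of the nest's y axis.
- ring (a joint): How far the ring is turned clockwise seen from above, rad (not where its holes are): starts at 0 to 0.15, stop (tight) at 0.80. Stays where left; turning it takes 0.2 N m; 0.6 N m at the stop would already overload it. Pins pressed on its flat top with 3 to 6 N slide over it without turning it and drop in when they meet the holes, until the tips meet the floor 7 mm down.
- spanner: Steel pin spanner, 0.13 to 0.21 kg: upright handle 14 (x) x 32 (y) x 60 mm tall at z 10 to 70 mm, on a cross bar 22 (x) x 62 (y) x 10 mm at z 0 to 10 mm; under it two pins 5 mm in diameter, tapered tips, 9 mm long, at y = +22 and -22 mm. Origin: centre of the bar's underside. Starts upright in the stand, y along the stand's y. The same when turned half round.
- pin_a (a point): Tip of the spanner's pin at its +y end, 9 mm below the underside of the cross bar.
- pin_b (a point): Tip of the spanner's pin at its -y end, 9 mm below the underside of the cross bar.
- stand: Grey plastic stand for the spanner, fixed to the bench, 46 (x) by 90 (y) by 24 mm high, with a groove along y in its top, 10 mm wide, 58 mm long and 14 mm deep. The cross bar rests on the top on either side of the groove, with both pins hanging in it. Origin: centre of its underside; y along the groove; turned by up to 0.3 rad.
- heatsink_a: Bystander: finned heat sink 40 x 40 x 18 mm, loose. Origin: centre of its underside.
- hex_keys: Bystander: yellow folding hex key set 30 x 88 x 21 mm, loose. Origin: centre of its underside.
- capacitor_0: Bystander: black upright capacitor 18 mm in diameter, 32 mm high, loose. Origin: centre of its underside.
- module_a: Bystander: small silver plug-in module 15 x 61 x 9 mm, lying between nest and stand, loose. Origin: centre of its underside.
- relay: Bystander: black relay 22 x 28 x 24 mm, loose. Origin: centre of its underside.
Not all that is in view belongs to the job. Leave any blue or purple look-alike of the spanner alone.

How it is judged:
By the outcome, as a careful person would: the job done as asked, in the order asked, and still so for the second after the job is handed in, with the robot touching nothing.
It also fails if it takes over 72 s, if anything falls off the work surface, if the arm or the gripper's body presses on something with over 40 N, if the wrist force passes 120 N, or if a joint passes its speed limit or range.

ROBOT

A 6-joint arm with a two-finger parallel gripper is mounted at the origin on a cart in front of the work surface, level with it; the furniture and walls round the work are solid. World frame = base frame: x ahead of the robot, y to its left, z up, the work surface at z = 0. Lengths are in m, angles in degrees, forces in N, time in s.
With the tool pointing down it reaches from about 0.4 to 0.825 m from the base axis. Payload 7 kg.
Tool frame: the origin (TCP) lies midway between the tips of the shut fingers; the grasp point (between the pads) lies r.grasp_offset behind it (r.grasp_offset is the distance from the TCP to the grasp point, in m); z points along the fingers, y is the direction in which the jaws open and shut (so a half turn about z gives the same grasp; the last joint's range is limited). The gripper opens to 88 mm and grips with 3 to 60 N. Pads are 19 mm wide; open, the fingers measure 130 mm over their backs; the gripper's body (78 mm by 193 mm) begins 47 mm behind the grasp point.
Start: joints at [92.538, 20.546, 0.682, 0, -70.136, -16.507], TCP at [0.163, 0.655, 0.227] pointing down, gripper open.
Joint ranges: [-176.03, 176.03], [-82.01, 121.73], [-58.28, 71.71], [-173.87, 95.51], [-174.79, -0.11], [-173.66, 173.66]. Speed limits (degrees/s): [136.94, 136.94, 172.46, 180, 180, 180].

INTERFACE

Orientations are given as [roll, pitch, yaw] about the fixed x, y, z axes, in that order (R = Rz(yaw) Ry(pitch) Rx(roll)).
In Python, from plant import status, imaging, r gives the robot as it stands.
- The arm moves only by the tool apply_moves, never from a script. Its argument "moves" is a list of rows, each a list of 6 numbers: the shift along the tool's x, y, z in units of 200 mm (1.0 is 200 mm), then the turn, a rotation vector about the tool's x, y, z in units of 90 degrees (1.0 is 90 degrees). In form: [[tx, ty, tz, rx, ry, rz], ...]. A call has 1 to 12 rows; each row is the pose to reach, as a shift and turn from the pose measured when the call began, along the tool's axes at that moment; what a row does not reach only later rows make up. A row lasts 1/8 s, in which the tool goes at most 62.5 mm and 10.7 degrees, less where a joint would pass 70% of its speed; a pose out of reach is approached as far as the arm can. A call with a number of a shift or a turn outside -1 to 1 is refused whole. A call with a gripper value outside its range is refused whole. "hand" is the closure, from -1 (fully open) to 1 (shut), set as the call begins (left out, the last holds). The fingers move at their own pace and stop on an object; "grip_force" is the grip in N (left out, the last holds). Time passes only in rows, so rows that repeat a pose let the fingers close. It gives the time, the measured TCP pose, the force and the opening at its end, in the units of the state.
- status.get_state(): the state, without advancing time (a new reading comes with each control period).
- imaging.capture(name): name is "side" or "top" or "wrist"; returns (picture, depth): 480x640x3 uint8, blue, green, red; 480x640 float32, m along the optical axis (not along the pixel's ray), 0 where there is no reading.
- imaging.camera_info(name): a dict with "fx", "fy", "cx", "cy" (pixels), "T" (4x4, takes a point from camera to world coordinates). Camera axes: x right, y up, looking along -z (the intrinsics and any distortion apply to the point x, -y, -z); pixel columns grow to the right and rows downward; lengths in m; the calibration is good to about 2 mm. A picture is of the moment at which its call begins: read the wrist's pose just before it. camera_info takes no time and is no camera call; for the wrist camera it gives the pose at the moment of the call.
- r.close_job(): hands the job in, once; it reports no verdict.
The state is a dict: "time_s": time; "joints": joint angles; "qd": joint speeds; "joint_torque": joint torques, N m; "tcp_pos": TCP position; "eef_rot": TCP orientation; "contact_force": force on the tool from outside, world axes, zero at the start; "moment": the same for the moment, N m; "gripper_width": finger opening in m.
Only numpy, scipy, OpenCV 4.12 (cv2) and the standard library are available. Lean on these libraries where they do the work, as an engineer would, in place of code of your own. Each camera call takes 0.05 s, during which the arm holds its last target.

## Working session

There is one attempt and no reset: what is moved stays moved. The work goes in short steps, Python scripts to look and compute and a tool call to move; the robot and the scene stay as the last step left them, time stands still between calls to the robot, and variables do not carry over. Pictures are saved under pics/ and viewed, and the job is handed in when it is done.

Besides the shell and the picture viewer there is one more tool, called by a JSON object that holds its "method" and its "body", one argument or row to a line. apply_moves: Moves the arm, as the interface text tells. Its arguments: {"type":"object","properties":{"moves":{"type":"array","items":{"type":"array","items":{"type":"number"}}},"hand":{"type":"number"},"grip_force":{"type":"number"}},"required":["moves"]}

```bash
ls; mkdir -p pics
python3 - <<'E'
from plant import status, imaging, r
import cv2
print(status.get_state()); print(r.grasp_offset)
for n in ["side","top","wrist"]:
    i=imaging.camera_info(n); print(n,i)
    p,d=imaging.capture(n); cv2.imwrite(f"pics/{n}0.png",p)
    import numpy as np; np.save(f"pics/{n}0_d.npy",d)
E
```

```text
pics
{'time_s': 0.0, 'joints': array([ 9.25384374e+01,  2.05925696e+01,  6.34540177e-01, -2.08760961e-02,
       -7.01359401e+01, -1.65074302e+01]), 'qd': array([ 0.0458422 , -0.07299304, -0.08074639, -0.02750496,  0.03183216,
       -0.01011836]), 'joint_torque': array([ 8.63644673e-04, -5.82716274e+01,  2.93061072e+01,  6.99706972e+00,
        7.16474999e-03, -1.50871174e-04]), 'tcp_pos': array([0.1628399 , 0.65456299, 0.22561333]), 'eef_rot': array([ 1.79904327e+02, -7.88722364e-03, -1.39760958e+01]), 'contact_force': array([-0.12665762, -0.37923274, -0.43143012]), 'moment': array([-0.00900483,  0.05821417,  0.01730531]), 'gripper_width': 0.08738239596492636}
0.0188
side {'fx': 468.48486128634363, 'fy': 468.48486128634363, 'cx': 320.50599873009145, 'cy': 238.7150677133541, 'T': array([[-0.90063843,  0.23333712, -0.36661178,  0.20783645],
       [-0.43450961, -0.46954849,  0.76858677,  0.37070535],
       [ 0.00719781,  0.85151512,  0.52428063,  0.53898939],
       [ 0.        ,  0.        ,  0.        ,  1.        ]])}
top {'fx': 449.0957861559732, 'fy': 449.0957861559732, 'cx': 316.90992720156873, 'cy': 242.6562424195939, 'T': array([[-0.01750534,  0.98476426, -0.1730113 ,  0.31072795],
       [-0.99984087, -0.01664678,  0.00641227, -0.27676221],
       [ 0.0034345 ,  0.17309602,  0.98489897,  1.12931455],
       [ 0.        ,  0.        ,  0.        ,  1.        ]])}
wrist {'fx': 378.51770662571283, 'fy': 378.51770662571283, 'cx': 316.4661528784555, 'cy': 241.73831240280109, 'T': array([[-0.24133469,  0.92455764,  0.2948741 ,  0.24224018],
       [-0.97044094, -0.23036128, -0.0719588 ,  0.63466249],
       [ 0.00139752, -0.30352405,  0.95282275,  0.38285421],
       [ 0.        ,  0.        ,  0.        ,  1.        ]])}
```

View pics/side0.png

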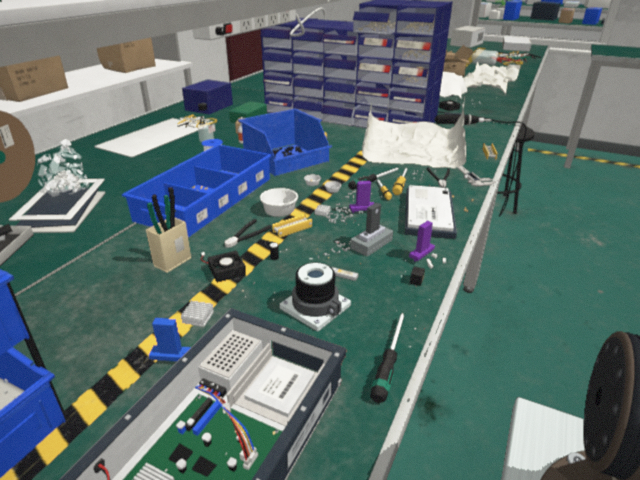

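View pics/top0.png

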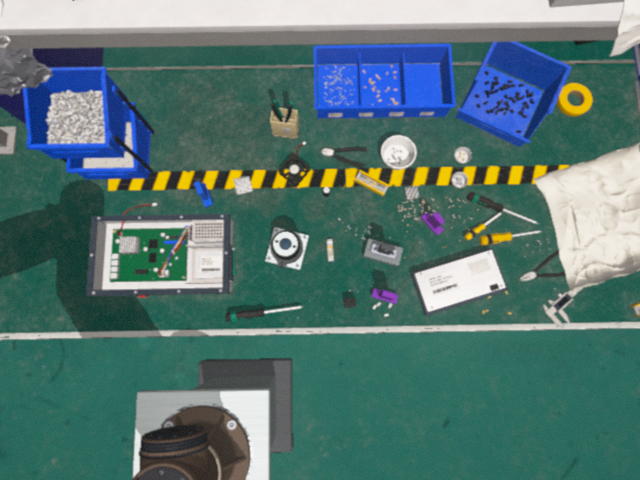

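View pics/wrist0.png

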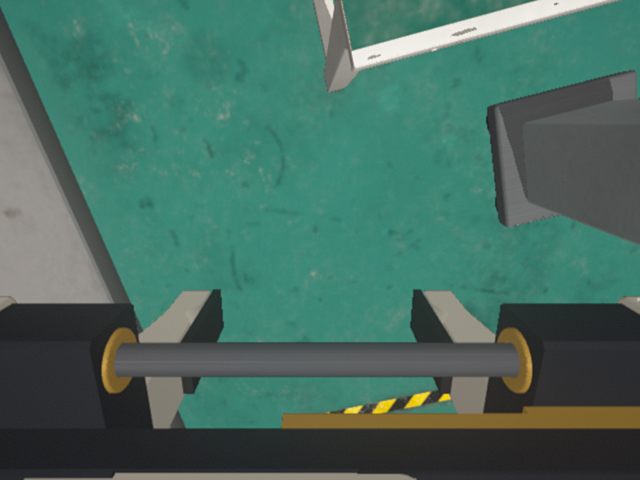

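```bash
cat > h.py <<'E'
import numpy as np, cv2
from scipy.spatial.transform import Rotation as R
def ray(info,u,v):
    T=np.array(info["T"]); d=np.array([(u-info["cx"])/info["fx"],-(v-info["cy"])/info["fy"],-1.0])
    return T[:3,3],T[:3,:3]@d
def onplane(info,u,v,z):
    o,d=ray(info,u,v); return o+d*(z-o[2])/d[2]
def proj(info,p):
    T=np.array(info["T"]); c=T[:3,:3].T@(np.array(p)-T[:3,3])
    return info["cx"]+info["fx"]*c[0]/-c[2], info["cy"]-info["fy"]*c[1]/-c[2]
def cloud(info,d):
    v,u=np.mgrid[0:d.shape[0],0:d.shape[1]]
    c=np.stack([(u-info["cx"])/info["fx"]*d,-(v-info["cy"])/info["fy"]*d,-d],-1)
    T=np.array(info["T"]); return c@T[:3,:3].T+T[:3,3]
def rowto(st,pos,rpy):
    """row (units) from state st to a world TCP pose"""
    R0=R.from_euler('xyz',st["eef_rot"],degrees=True); R1=R.from_euler('xyz',rpy,degrees=True)
    t=R0.inv().apply(np.array(pos)-st["tcp_pos"])/0.2
    rv=np.degrees((R0.inv()*R1).as_rotvec())/90
    return np.round(np.r_[t,rv],4)
E
python3 - <<'E'
from h import *
from plant import imaging
it=imaging.camera_info("top"); d=np.load("pics/top0_d.npy"); P=cloud(it,d)
for n,(u,v) in dict(ring=(287,245),stand=(382,249),modA=(330,249),hs=(243,185),bench=(330,220)).items(): print(n,P[v,u],d[v,u])
p=cv2.imread("pics/top0.png")
cv2.imwrite("pics/topc.png",cv2.resize(p[160:320,180:450],None,fx=2.9,fy=2.9,interpolation=cv2.INTER_CUBIC))
p=cv2.imread("pics/side0.png")
cv2.imwrite("pics/sidec.png",cv2.resize(p[170:340,260:460],None,fx=3.5,fy=3.5,interpolation=cv2.INTER_CUBIC))
E
```

```text
ring [ 0.4919841  -0.21214188  0.0720117 ] 1.0722815
stand [ 0.47703432 -0.4372541   0.08105896] 1.0622278
modA [ 0.49019149 -0.31673096  0.01213468] 1.1316148
hs [ 0.66440855 -0.09425992  0.0024265 ] 1.1698914
bench [ 5.67807877e-01 -3.18873992e-01 -6.67277442e-05] 1.1570742
```

View pics/topc.png

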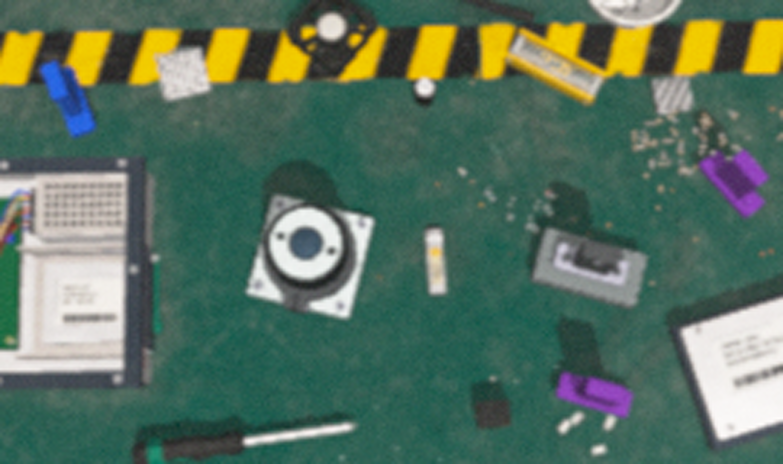

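View pics/sidec.png

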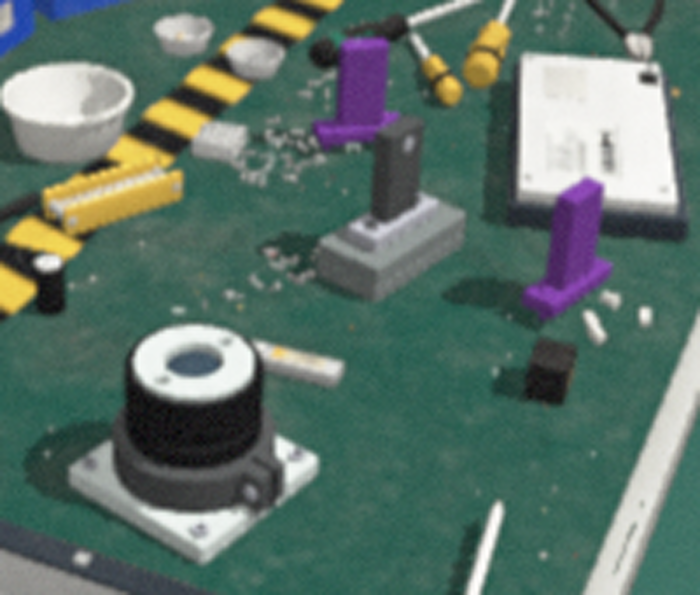

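The job is the dark-grey spanner in the grey stand, top (382,249). Look-alikes: purple at (432,222), purple at (384,296), blue at (203,193). The crop confirms the grey one, with its cross bar resting on the grooved stand. Ring at about (0.49,-0.21) and z 0.072 matches the described height.

Next I swing the arm over.

Run:
```python
from h import *
from plant import status
s=status.get_state()
print(rowto(s,[0.33,0.50,0.28],[180,0,-50]))
```

```text
[ 9.978e-01  5.490e-01 -2.699e-01  8.000e-04 -3.000e-04  4.003e-01]
```

{"method": "apply_moves", "body": {
  "moves": [
    [0.33, 0.18, -0.09, 0, 0, 0.1],
    [0.66, 0.36, -0.18, 0, 0, 0.2],
    [0.98, 0.54, -0.27, 0, 0, 0.3],
    [0.98, 0.54, -0.27, 0, 0, 0.4]
  ],
  "hand": 0
}}

```text
time_s: 0.65
tcp_pos: [0.3285, 0.5008, 0.2808]
eef_rot: [180.0, -0.0, -50.3]
contact_force: [0.5, -0.3, 1.2]
gripper_width: 0.0533
```

Run:
```python
from h import *
from plant import status
s=status.get_state()
print(s['tcp_pos'],s['eef_rot'],s['joints'],s['time_s'],s['gripper_width'])
print(rowto(s,[0.47,0.31,0.26],[180,0,-85]))
```

```text
[0.32853523 0.50079063 0.28083163] [ 1.79976485e+02 -3.52544893e-02 -5.03222613e+01] [ 7.54207588e+01  1.17317514e+01 -4.42574890e+00  1.54864442e-02
 -7.38821802e+01 -3.57473317e+01] 0.65 0.053300305734281364
[ 1.1857e+00  6.4600e-02  1.0490e-01  1.0000e-04 -5.0000e-04  3.8530e-01]
```

{"method": "apply_moves", "body": {
  "moves": [
    [0.33, 0.0, 0, 0, 0, 0.11],
    [0.66, 0, 0, 0, 0, 0.22],
    [0.98, 0, 0.05, 0, 0, 0.33],
    [0.98, 0, 0.05, 0, 0, 0.44]
  ]
}}

```text
time_s: 1.15
tcp_pos: [0.4551, 0.3467, 0.2704]
eef_rot: [180.0, -0.1, -90.5]
contact_force: [-0.0, 1.6, 0.5]
gripper_width: 0.0442
```

Run:
```python
from h import *
from plant import status
s=status.get_state()
print(s['tcp_pos'],s['eef_rot'],s['joints'],s['time_s'],s['gripper_width'])
print(rowto(s,[0.5,0.15,0.26],[180,0,-102]))
print(rowto(s,[0.5,-0.03,0.26],[180,0,-102]))
print(rowto(s,[0.5,-0.2,0.22],[180,0,-102]))
```

```text
[0.45508195 0.34671818 0.27036695] [ 1.79962296e+02 -1.01105012e-01 -9.04573850e+01] [ 5.69067040e+01  9.46349570e+00 -8.61724652e+00  2.39435118e-02
 -7.20247349e+01 -5.73715323e+01] 1.15 0.04420812264327951
[ 9.817e-01 -2.325e-01  5.340e-02  3.000e-04 -1.200e-03  1.283e-01]
[ 1.8816e+00 -2.3970e-01  5.5000e-02  3.0000e-04 -1.2000e-03  1.2830e-01]
[ 2.7313e+00 -2.4660e-01  2.5650e-01  3.0000e-04 -1.2000e-03  1.2830e-01]
```

{"method": "apply_moves", "body": {
  "moves": [
    [0.33, -0.08, 0, 0, 0, 0],
    [0.66, -0.16, 0, 0, 0, 0],
    [1.0, -0.24, 0, 0, 0, 0],
    [1.0, -0.24, 0, 0, 0, 0]
  ]
}}

```text
time_s: 1.65
tcp_pos: [0.5015, 0.1434, 0.2707]
eef_rot: [180.0, -0.1, -90.6]
contact_force: [0.1, 0.2, 0.1]
gripper_width: 0.0442
```

{"method": "apply_moves", "body": {
  "moves": [
    [0.33, 0, 0, 0, 0, 0],
    [0.66, 0, 0, 0, 0, 0],
    [1.0, 0, 0.05, 0, 0, 0],
    [1.0, 0, 0.1, 0, 0, 0.08]
  ]
}}

```text
time_s: 2.15
tcp_pos: [0.4989, -0.0596, 0.2512]
eef_rot: [-180.0, -0.1, -98.1]
contact_force: [0.2, 0.1, -1.0]
gripper_width: 0.0438
```

Run:
```python
from h import *
from plant import status
s=status.get_state()
print(s['tcp_pos'],s['eef_rot'],s['joints'],s['time_s'],s['gripper_width'])
print(rowto(s,[0.49,-0.2,0.21],[180,0,-102]))
```

```text
[ 0.49886458 -0.05955153  0.25116481] [-1.79995274e+02 -1.03188759e-01 -9.80958225e+01] [ 15.71388034   3.1580623  -18.43409247   0.10355631 -68.44521104
 -23.84777558] 2.15 0.043786874311864066
[ 7.011e-01 -5.500e-02  2.071e-01 -1.000e-04 -1.100e-03  4.340e-02]
```

{"method": "apply_moves", "body": {
  "moves": [
    [0.3, 0, 0.07, 0, 0, 0.04],
    [0.6, -0.05, 0.15, 0, 0, 0.04],
    [0.7, -0.05, 0.2, 0, 0, 0.04],
    [0.7, -0.05, 0.2, 0, 0, 0.04]
  ]
}}

```text
time_s: 2.65
tcp_pos: [0.4879, -0.201, 0.2101]
eef_rot: [179.9, -0.1, -101.9]
contact_force: [-0.1, 0.6, 1.4]
gripper_width: 0.0441
```

Run:
```python
from h import *
from plant import status,imaging
import pickle
s=status.get_state()
i=imaging.camera_info("wrist")
p,d=imaging.capture("wrist"); cv2.imwrite("pics/w1.png",p); np.save("pics/w1_d.npy",d); pickle.dump((s,i),open("pics/w1.pkl","wb"))
print(s['tcp_pos'],s['eef_rot'],s['contact_force'],s['time_s'],s['gripper_width'])
```

```text
[ 0.48788497 -0.20099272  0.21014804] [ 1.79860535e+02 -1.20130784e-01 -1.01868810e+02] [-0.13910123  0.58226264  1.37050726] 2.65 0.04405643611903292
```

View pics/w1.png

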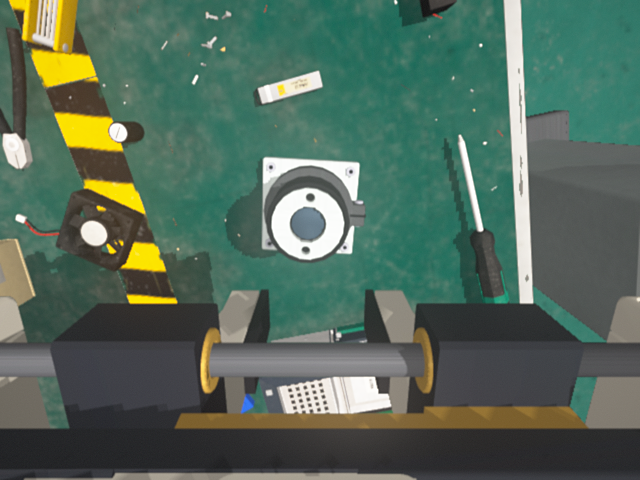

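Wrist view: ring centre is near (308,224), with holes near (310,197) and (306,250). Measuring those now.

```bash
cat > ringm.py <<'E'
from h import *
def ring(p,i,c=(308,224),hw=48,zr=0.075):
    u0,v0=int(c[0]-hw),int(c[1]-hw)
    g=cv2.cvtColor(p,cv2.COLOR_BGR2GRAY)[v0:v0+2*hw,u0:u0+2*hw]
    S=8; G=cv2.resize(g,None,fx=S,fy=S,interpolation=cv2.INTER_CUBIC)
    m=(G>150).astype(np.uint8)
    n,l,st,ce=cv2.connectedComponentsWithStats(m)
    k=l[int(hw*S+ (0.29*2*hw/2)*0):,:] 
    # ring component = the largest near centre
    best=max(range(1,n),key=lambda j: st[j,4] if np.hypot(*(ce[j]-hw*S))<15*S else 0)
    rm=(l==best).astype(np.uint8)
    cs,hi=cv2.findContours(rm,cv2.RETR_CCOMP,cv2.CHAIN_APPROX_NONE)
    px=lambda q:((q[0]+.5)/S-.5+u0,(q[1]+.5)/S-.5+v0)
    out=[]
    for c_,h_ in zip(cs,hi[0]):
        a=cv2.contourArea(c_)/S/S
        if a<6: continue
        e=cv2.fitEllipse(c_); uv=px(e[0])
        out.append((h_[3]<0,round(a,1),uv,[x/S for x in e[1]],onplane(i,*uv,zr)))
    return out
E
python3 - <<'E'
from ringm import *
import pickle
s,i=pickle.load(open("pics/w1.pkl","rb")); p=cv2.imread("pics/w1.png"); d=np.load("pics/w1_d.npy")
for o in ring(p,i): print(o)
P=cloud(i,d); print(P[224,285],P[224,331],P[224,308])
cv2.imwrite("pics/w1c.png",cv2.resize(p[145:275,240:380],None,fx=4.5,fy=4.5,interpolation=cv2.INTER_CUBIC))
E
```

```text
(np.True_, 4083.7, (307.3403015136719, 223.33982467651367), [71.56609344482422, 72.6827163696289], array([ 0.49278517, -0.20765605,  0.075     ]))
(np.False_, 39.5, (305.3954086303711, 249.52732849121094), [6.440502643585205, 7.8629865646362305], array([ 0.49903335, -0.18641155,  0.075     ]))
(np.False_, 945.3, (307.48077392578125, 223.69899368286133), [33.788944244384766, 35.69847106933594], array([ 0.49273843, -0.2073434 ,  0.075     ]))
(np.False_, 52.5, (309.9497833251953, 196.94738960266113), [7.831711769104004, 8.557251930236816], array([ 0.48625909, -0.22805304,  0.075     ]))
[ 0.51033963 -0.21083319  0.07514226] [ 0.47442718 -0.20287315  0.07367128] [ 0.49263922 -0.20615712  0.07165361]
```

View pics/w1c.png

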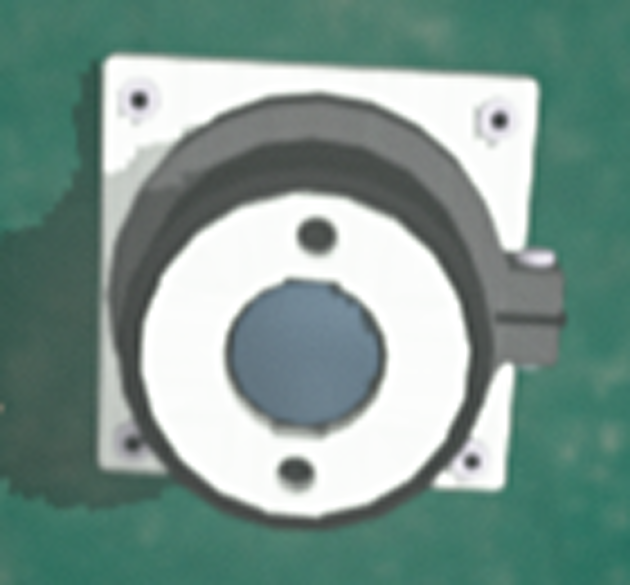

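{"method": "apply_moves", "body": {
  "moves": [
    [0.3, -0.05, 0, 0, 0, 0],
    [0.6, -0.1, 0, 0, 0, 0],
    [0.9, -0.17, 0, 0, 0, 0],
    [1.0, -0.17, 0, 0, 0, 0],
    [1.0, -0.17, 0, 0, 0, 0]
  ]
}}

```text
time_s: 3.32
tcp_pos: [0.4809, -0.403, 0.2112]
eef_rot: [179.9, -0.1, -101.9]
contact_force: [0.3, 1.0, 0.2]
gripper_width: 0.0439
```

```bash
cat > snap.py <<'E'
from h import *
from plant import status,imaging
import pickle,sys
def snap(n,cam="wrist"):
    s=status.get_state(); i=imaging.camera_info(cam)
    p,d=imaging.capture(cam); cv2.imwrite(f"pics/{n}.png",p); np.save(f"pics/{n}_d.npy",d); pickle.dump((s,i),open(f"pics/{n}.pkl","wb"))
    print(s['tcp_pos'],s['eef_rot'],s['contact_force'],s['moment'],s['time_s'],s['gripper_width'])
    return s,i,p,d
if __name__=="__main__": snap(sys.argv[1],*(sys.argv[2:]))
E
python3 snap.py w2
```

```text
[ 0.48093676 -0.40303717  0.21116748] [ 1.79920248e+02 -1.02236846e-01 -1.01866698e+02] [0.27708753 1.0151749  0.23902408] [ 0.17773481 -0.04647783  0.01819674] 3.325 0.04389264477058569
```

View pics/w2.png

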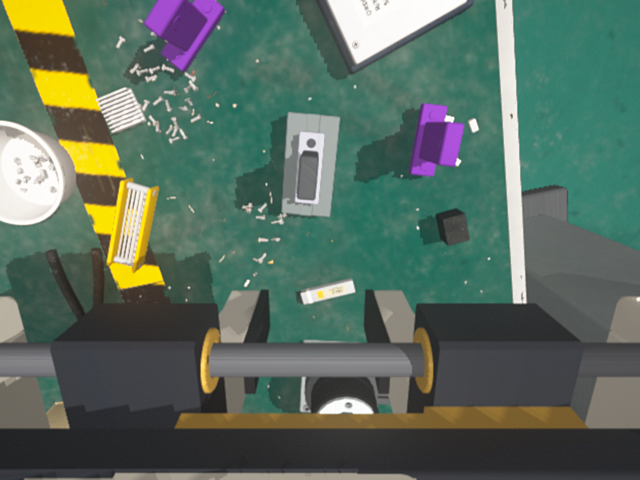

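Run:
```python
from h import *
import pickle
s,i=pickle.load(open("pics/w2.pkl","rb")); p=cv2.imread("pics/w2.png"); d=np.load("pics/w2_d.npy")
P=cloud(i,d)
# depth classes
sub=(slice(95,235),slice(265,355))
Z=P[sub][...,2]
for name,lo,hi,zz in [("stand",.018,.029,.024),("bar",.030,.040,.034),("handle",.088,.10,.094)]:
    m=(Z>lo)&(Z<hi); X=P[sub][m]
    m8=m.astype(np.uint8)
    cs,_=cv2.findContours(m8,cv2.RETR_EXTERNAL,cv2.CHAIN_APPROX_NONE)
    c=max(cs,key=cv2.contourArea).reshape(-1,2)+[265,95]
    w=np.array([onplane(i,u,v,zz)[:2] for u,v in c])
    r=cv2.minAreaRect((w*1000).astype(np.float32)); print(name,m.sum(),X[:,2].mean(),r)
cv2.imwrite("pics/w2c.png",cv2.resize(p[100:230,265:355],None,fx=4.5,fy=4.5,interpolation=cv2.INTER_CUBIC))
```

```text
stand 3350 0.022796911571583204 ((477.1416015625, -448.1702575683594), (89.52293395996094, 45.66361618041992), 73.0654067993164)
bar 847 0.032915957510155594 ((477.4617004394531, -447.5824890136719), (61.51972579956055, 21.793561935424805), 73.08649444580078)
handle 841 0.09270445622047435 ((477.34515380859375, -447.8270568847656), (31.885147094726562, 13.83082389831543), 73.03060150146484)
```

View pics/w2c.png

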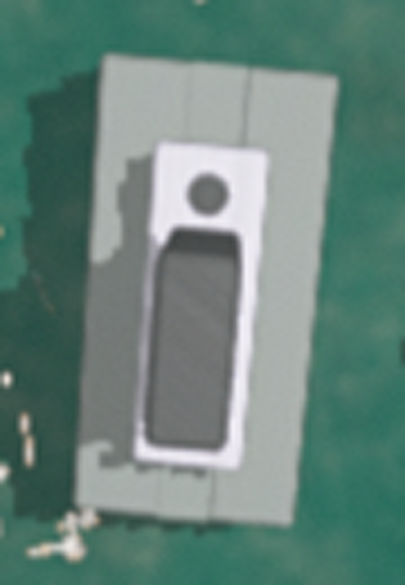

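Spanner and stand measure 61.5x21.8, 31.9x13.8 and 89.5x45.7 mm, which match the description. Centre is (0.4773,-0.4478) with the long axis at 73°. I'll go above it, then descend.

Run:
```python
from h import *
from plant import status
s=status.get_state()
print(rowto(s,[0.4773,-0.4478,0.15],[180,0,-107]),rowto(s,[0.4773,-0.4478,0.044],[180,0,-107]))
```

```text
[ 0.2268 -0.0281  0.3074  0.0006 -0.0011  0.0577] [ 2.259e-01 -2.860e-02  8.374e-01  6.000e-04 -1.100e-03  5.770e-02]
```

{"method": "apply_moves", "body": {
  "moves": [
    [0.226, -0.028, 0.15, 0, 0, 0.057],
    [0.226, -0.028, 0.3, 0, 0, 0.057],
    [0.226, -0.028, 0.3, 0.0006, -0.001, 0.0577],
    [0.226, -0.028, 0.3, 0.0006, -0.001, 0.0577]
  ],
  "hand": 0
}}

```text
time_s: 3.88
tcp_pos: [0.4784, -0.4469, 0.1532]
eef_rot: [-179.9, -0.1, -106.9]
contact_force: [0.3, 0.0, 1.1]
gripper_width: 0.0437
```

Run:
```python
from h import *
from plant import status
s=status.get_state()
print(s['tcp_pos'],s['eef_rot'],s['gripper_width'],s['contact_force'])
print(rowto(s,[0.4773,-0.4478,0.044],[180,0,-107]))
```

```text
[ 0.47844654 -0.44688356  0.15324873] [-1.79897773e+02 -5.05705938e-02 -1.06887693e+02] 0.04365571262517427 [0.31742129 0.02165258 1.13385069]
[ 0.0056  0.0051  0.5462 -0.0011 -0.0006  0.0012]
```

{"method": "apply_moves", "body": {
  "moves": [
    [0.005, 0.005, 0.2, 0, 0, 0],
    [0.005, 0.005, 0.4, 0, 0, 0],
    [0.005, 0.005, 0.5, 0, 0, 0],
    [0.005, 0.005, 0.546, 0, 0, 0],
    [0.005, 0.005, 0.546, 0, 0, 0]
  ]
}}

```text
time_s: 4.5
tcp_pos: [0.4782, -0.4476, 0.0451]
eef_rot: [-179.8, -0.1, -106.8]
contact_force: [-0.3, -0.5, -0.6]
gripper_width: 0.044
```

```bash
python3 snap.py w3
python3 - <<'E'
from h import *
from plant import status
for k in range(3):
    s=status.get_state(); print(s['tcp_pos'],s['time_s'])
E
```

```text
[ 0.47815254 -0.44759496  0.04506873] [-1.79836443e+02 -7.27170010e-02 -1.06837181e+02] [-0.33088394 -0.49848109 -0.5771543 ] [ 0.08651412 -0.0985885   0.04840178] 4.5 0.044011826896281275
[ 0.47836926 -0.44786385  0.04553146] 4.55
[ 0.47836926 -0.44786385  0.04553146] 4.55
[ 0.47836926 -0.44786385  0.04553146] 4.55
```

View pics/w3.png

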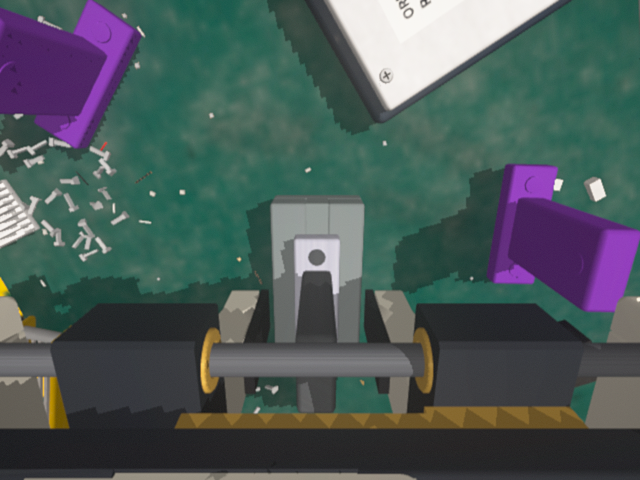

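Handle sits centred between the fingers (column ~316) and bar-aligned. Closing.

{"method": "apply_moves", "body": {
  "moves": [
    [0, 0, 0, 0, 0, 0],
    [0, 0, 0, 0, 0, 0],
    [0, 0, 0, 0, 0, 0],
    [0, 0, 0, 0, 0, 0]
  ],
  "hand": 1,
  "grip_force": 50
}}

```text
time_s: 5.05
tcp_pos: [0.4783, -0.4479, 0.0458]
eef_rot: [-179.8, -0.1, -106.8]
contact_force: [0.0, 0.4, 2.5]
gripper_width: 0.0139
```

```bash
python3 snap.py w4
```

```text
[ 0.47830566 -0.44792646  0.04583868] [-1.79786826e+02 -9.12694386e-02 -1.06839447e+02] [0.00457786 0.40548163 2.46911993] [ 0.41097788  0.18088133 -0.0083768 ] 5.05 0.013862356797140457
```

View pics/w4.png

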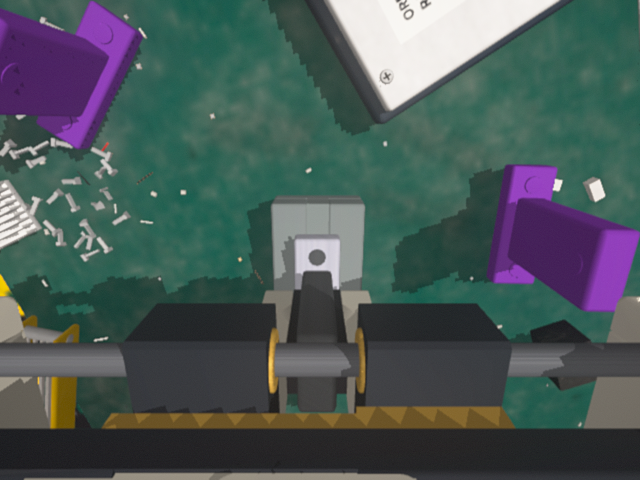

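Run:
```python
from h import *
import pickle
for n in ["w3","w4","w2"]:
    s,i=pickle.load(open(f"pics/{n}.pkl","rb")); p=cv2.imread(f"pics/{n}.png")
    g=cv2.cvtColor(p,cv2.COLOR_BGR2GRAY)
    u0,v0=(300,242) if n!="w2" else (303,134)
    c=g[v0:v0+30,u0:u0+34] if n!="w2" else g[v0:v0+16,u0:u0+16]
    m=(c<140).astype(np.uint8); nn,l,st,ce=cv2.connectedComponentsWithStats(m)
    for k in range(1,nn):
        if 30<st[k,4]<400:
            uv=ce[k]+[u0,v0]; q=onplane(i,*uv,0.034)
            yaw=np.radians(s['eef_rot'][2]); tx=np.array([np.cos(yaw),np.sin(yaw)])
            if n=="w2": tx=np.array([-np.cos(np.radians(73)),-np.sin(np.radians(73))])
            print(n,uv,st[k,4],q,"centre est",q[:2]-0.022*tx,"tcp",s['tcp_pos'])
```

```text
w3 [316.32178218 256.98514851] 202 [ 0.47104537 -0.46844978  0.034     ] centre est [ 0.47741774 -0.44739288] tcp [ 0.47815254 -0.44759496  0.04506873]
w4 [316.65841584 257.0049505 ] 202 [ 0.47116116 -0.46847523  0.034     ] centre est [ 0.47753436 -0.44741858] tcp [ 0.47830566 -0.44792646  0.04583868]
w2 [310.66666667 142.85185185] 54 [ 0.47136022 -0.46800783  0.034     ] centre est [ 0.4777924  -0.44696913] tcp [ 0.48093676 -0.40303717  0.21116748]
```

{"method": "apply_moves", "body": {
  "moves": [
    [0, 0, -0.08, 0, 0, 0],
    [0, 0, -0.2, 0, 0, 0],
    [0, 0, -0.35, 0, 0, 0],
    [0, 0, -0.5, 0, 0, 0],
    [0, 0, -0.5, 0, 0, 0]
  ]
}}

```text
time_s: 5.72
tcp_pos: [0.4795, -0.4487, 0.1497]
eef_rot: [-179.5, -0.2, -106.8]
contact_force: [-0.6, 0.8, -1.5]
gripper_width: 0.0139
```

```bash
python3 snap.py w5
python3 - <<'E'
from h import *
from plant import status
s=status.get_state()
print(rowto(s,[0.4936,-0.2676,0.146],[180,0,-107.]))
E
```

```text
[ 0.47947972 -0.44871115  0.14974942] [-179.46938648   -0.18412486 -106.82086809] [-0.63393118  0.82823848 -1.47322475] [ 0.10799464 -0.06353862  0.0156535 ] 5.725 0.013944539380848891
[-0.8849  0.1896  0.0056 -0.0042 -0.0013  0.0017]
```

View pics/w5.png

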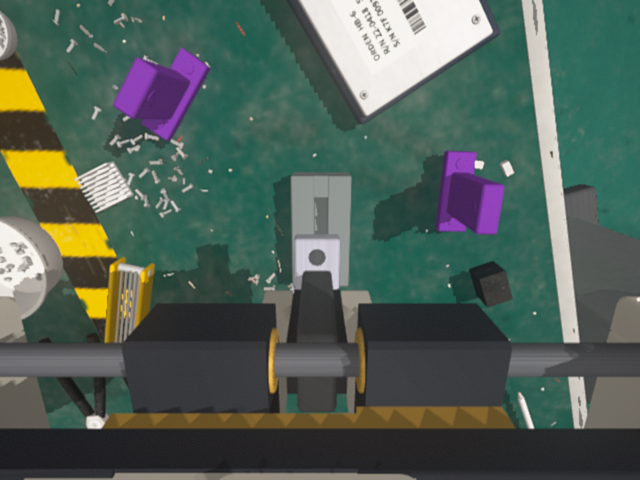

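Spanner is lifted, unchanged in the hand (pin spot still at (317,257)). Going to the ring.

{"method": "apply_moves", "body": {
  "moves": [
    [-0.3, 0.06, 0, -0.004, 0, 0],
    [-0.6, 0.13, 0, -0.004, -0.001, 0],
    [-0.88, 0.19, 0, -0.004, -0.001, 0],
    [-0.88, 0.19, 0, -0.004, -0.001, 0]
  ]
}}

```text
time_s: 6.28
tcp_pos: [0.4929, -0.2651, 0.1468]
eef_rot: [180.0, 0.0, -106.6]
contact_force: [0.6, -1.5, -0.8]
gripper_width: 0.0136
```

```bash
python3 snap.py w6
python3 - <<'E'
from h import *
from plant import status
s=status.get_state()
print(rowto(s,[0.4936,-0.2076,0.13],[180,0,-107.]))
E
```

```text
[ 0.49294582 -0.26508358  0.1467741 ] [ 1.79953283e+02  6.25079451e-03 -1.06608762e+02] [ 0.64522917 -1.47961288 -0.77652417] [-0.04774106 -0.13191766  0.00651884] 6.275 0.013578600551168057
[-2.837e-01  8.230e-02  8.410e-02  3.000e-04 -2.000e-04  3.800e-03]
```

View pics/w6.png

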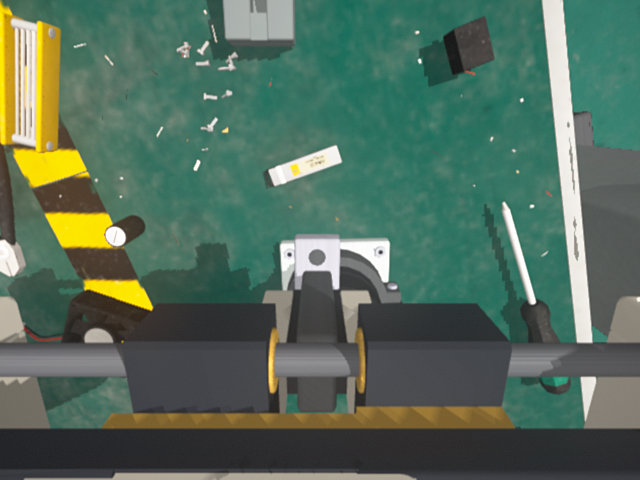

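{"method": "apply_moves", "body": {
  "moves": [
    [-0.15, 0.04, 0, 0, 0, 0.004],
    [-0.284, 0.082, 0.05, 0, 0, 0.004],
    [-0.284, 0.082, 0.085, 0, 0, 0.004],
    [-0.284, 0.082, 0.085, 0, 0, 0.004]
  ]
}}

```text
time_s: 6.82
tcp_pos: [0.4932, -0.2083, 0.129]
eef_rot: [179.9, -0.1, -107.1]
contact_force: [-0.4, -0.2, -1.1]
gripper_width: 0.0136
```

```bash
python3 snap.py w7;python3 snap.py s7 side
python3 - <<'E'
from h import *
from plant import status
s=status.get_state()
print(rowto(s,[0.4936,-0.2076,0.112],[180,0,-107.]))
p=cv2.imread("pics/s7.png"); cv2.imwrite("pics/s7c.png",cv2.resize(p[200:340,250:390],None,fx=4,fy=4,interpolation=cv2.INTER_CUBIC))
p=cv2.imread("pics/w7.png"); cv2.imwrite("pics/w7c.png",cv2.resize(p[160:340,220:420],None,fx=3,fy=3,interpolation=cv2.INTER_CUBIC))
E
```

```text
[ 0.49316692 -0.20834078  0.12903279] [ 1.79874628e+02 -5.00879729e-02 -1.07050568e+02] [-0.42156597 -0.20724345 -1.10003646] [ 0.04616113 -0.11855547  0.02194812] 6.825 0.013620000519376075
[ 0.49342581 -0.20853211  0.12943092] [ 1.79912769e+02 -4.60591870e-02 -1.07071781e+02] [-0.04091485 -0.39346036 -0.58810782] [ 0.08157108 -0.05966997  0.01215632] 6.875 0.013603125634659248
[-0.0047  0.0016  0.0886  0.0006 -0.0004 -0.0009]
```

View pics/w7c.png

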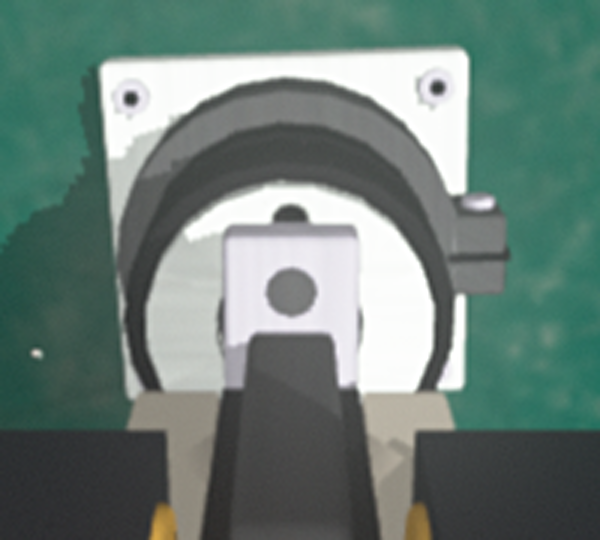

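View pics/s7c.png

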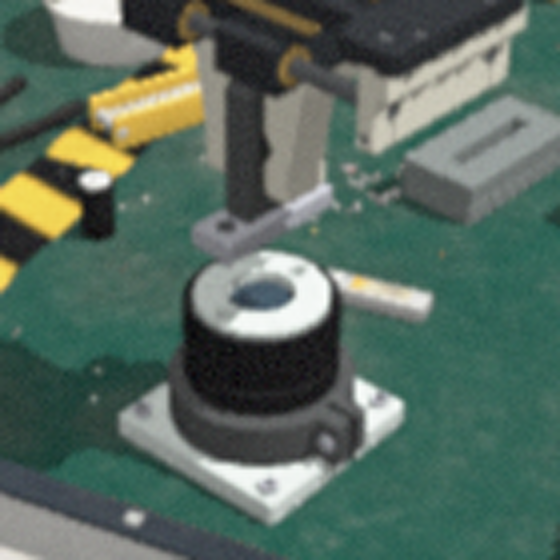

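{"method": "apply_moves", "body": {
  "moves": [
    [-0.004, 0.001, 0.05, 0, 0, 0],
    [-0.004, 0.001, 0.09, 0, 0, 0],
    [-0.004, 0.001, 0.105, 0, 0, 0],
    [-0.004, 0.001, 0.105, 0, 0, 0]
  ]
}}

```text
time_s: 7.42
tcp_pos: [0.4935, -0.2078, 0.1084]
eef_rot: [179.9, -0.1, -107.1]
contact_force: [0.8, -0.6, -1.8]
gripper_width: 0.0136
```

{"method": "apply_moves", "body": {
  "moves": [
    [0, 0, 0.005, 0, 0, 0],
    [0, 0, 0.01, 0, 0, 0],
    [0, 0, 0.01, 0, 0, 0]
  ]
}}

```text
time_s: 7.8
tcp_pos: [0.4935, -0.2077, 0.1064]
eef_rot: [179.9, -0.0, -107.1]
contact_force: [-0.2, 0.5, -1.2]
gripper_width: 0.014
```

{"method": "apply_moves", "body": {
  "moves": [
    [0, 0, 0.004, 0, 0, 0],
    [0, 0, 0.004, 0, 0, 0]
  ]
}}

```text
time_s: 8.05
tcp_pos: [0.4935, -0.2077, 0.1056]
eef_rot: [179.9, -0.0, -107.1]
contact_force: [-0.2, -0.5, -0.7]
gripper_width: 0.0136
```

{"method": "apply_moves", "body": {
  "moves": [
    [0, 0, 0.005, 0, 0, 0],
    [0, 0, 0.005, 0, 0, 0]
  ]
}}

```text
time_s: 8.3
tcp_pos: [0.4935, -0.2077, 0.1045]
eef_rot: [179.9, -0.1, -107.1]
contact_force: [-0.2, 0.3, -1.4]
gripper_width: 0.0139
```

{"method": "apply_moves", "body": {
  "moves": [
    [0, 0, 0.005, 0, 0, 0],
    [0, 0, 0.005, 0, 0, 0]
  ]
}}

```text
time_s: 8.55
tcp_pos: [0.4934, -0.2078, 0.1034]
eef_rot: [179.9, -0.1, -107.1]
contact_force: [-1.0, 0.4, -1.4]
gripper_width: 0.0139
```

{"method": "apply_moves", "body": {
  "moves": [
    [0, 0, 0.005, 0, 0, 0],
    [0, 0, 0.005, 0, 0, 0]
  ]
}}

```text
time_s: 8.8
tcp_pos: [0.4933, -0.2077, 0.1023]
eef_rot: [179.9, -0.1, -107.1]
contact_force: [0.3, -0.9, -0.8]
gripper_width: 0.0133
```

{"method": "apply_moves", "body": {
  "moves": [
    [0, 0, 0.005, 0, 0, 0],
    [0, 0, 0.005, 0, 0, 0]
  ]
}}

```text
time_s: 9.05
tcp_pos: [0.4932, -0.2077, 0.1012]
eef_rot: [179.9, -0.1, -107.1]
contact_force: [-0.6, 0.7, -1.8]
gripper_width: 0.0141
```

{"method": "apply_moves", "body": {
  "moves": [
    [0, 0, 0.005, 0, 0, 0],
    [0, 0, 0.005, 0, 0, 0]
  ]
}}

```text
time_s: 9.3
tcp_pos: [0.4931, -0.2077, 0.1001]
eef_rot: [179.9, -0.1, -107.1]
contact_force: [-0.1, -0.0, -1.4]
gripper_width: 0.0139
```

{"method": "apply_moves", "body": {
  "moves": [
    [0, 0, 0.003, 0, 0, 0],
    [0, 0, 0.003, 0, 0, 0]
  ]
}}

```text
time_s: 9.55
tcp_pos: [0.4931, -0.2077, 0.0994]
eef_rot: [179.9, -0.1, -107.1]
contact_force: [0.1, -0.3, -1.6]
gripper_width: 0.0139
```

```bash
python3 snap.py w8;python3 snap.py s8 side
python3 - <<'E'
from h import *
p=cv2.imread("pics/s8.png"); cv2.imwrite("pics/s8c.png",cv2.resize(p[200:340,250:390],None,fx=4,fy=4,interpolation=cv2.INTER_CUBIC))
p=cv2.imread("pics/w8.png"); cv2.imwrite("pics/w8c.png",cv2.resize(p[160:340,220:420],None,fx=3,fy=3,interpolation=cv2.INTER_CUBIC))
E
```

```text
[ 0.49305607 -0.20770295  0.09941736] [ 1.79854642e+02 -5.83399565e-02 -1.07085113e+02] [ 0.05989868 -0.29744151 -1.6311892 ] [ 0.07931423 -0.06178237  0.03452707] 9.55 0.013888677495357849
[ 0.49310577 -0.20769778  0.09944605] [ 1.79858587e+02 -5.72711309e-02 -1.07081234e+02] [ 0.11519983 -0.63361316 -1.14246064] [ 0.06442688 -0.07726155  0.03610017] 9.6 0.014034143164745454
```

View pics/w8c.png

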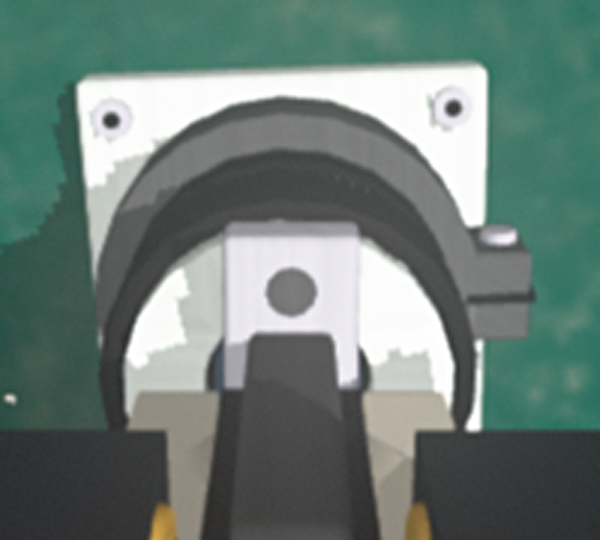

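View pics/s8c.png

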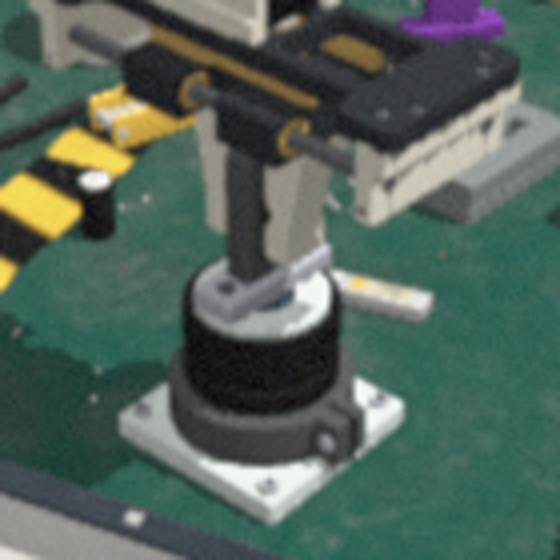

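{"method": "apply_moves", "body": {
  "moves": [
    [0, 0, 0.002, 0, 0, 0],
    [0, 0, 0.002, 0, 0, 0]
  ]
}}

```text
time_s: 9.9
tcp_pos: [0.4931, -0.2077, 0.099]
eef_rot: [179.9, -0.1, -107.1]
contact_force: [-0.7, -0.3, -1.6]
gripper_width: 0.0137
```

{"method": "apply_moves", "body": {
  "moves": [
    [0, 0, 0.003, 0, 0, 0],
    [0, 0, 0.003, 0, 0, 0]
  ]
}}

```text
time_s: 10.15
tcp_pos: [0.4932, -0.2077, 0.0987]
eef_rot: [179.9, -0.1, -107.1]
contact_force: [-0.2, 0.0, 1.6]
gripper_width: 0.0134
```

Tips meet the floor 7 mm down, as predicted (z 0.0987, upward change of about 3 N), with no side load. I'll start turning gently.

{"method": "apply_moves", "body": {
  "moves": [
    [0, 0, 0, 0, 0, 0.02],
    [0, 0, 0, 0, 0, 0.04],
    [0, 0, 0, 0, 0, 0.06],
    [0, 0, 0, 0, 0, 0.08]
  ]
}}

```text
time_s: 10.65
tcp_pos: [0.4933, -0.2078, 0.0987]
eef_rot: [179.9, -0.1, -114.4]
contact_force: [-0.1, 0.4, 0.5]
gripper_width: 0.0143
```

```bash
cat > st.py <<'E'
from plant import status
s=status.get_state(); print(s['time_s'],s['tcp_pos'].round(4),s['eef_rot'].round(2),'F',s['contact_force'].round(2),'M',s['moment'].round(3),s['gripper_width'])
E
python3 st.py
```

```text
10.65 [ 0.4933 -0.2078  0.0987] [ 1.7990e+02 -8.0000e-02 -1.1438e+02] F [-0.09  0.4   0.45] M [-0.075 -0.297  0.178] 0.01428769374629806
```

{"method": "apply_moves", "body": {
  "moves": [
    [0, 0, 0, 0, 0, 0.025],
    [0, 0, 0, 0, 0, 0.05],
    [0, 0, 0, 0, 0, 0.075],
    [0, 0, 0, 0, 0, 0.1],
    [0, 0, 0, 0, 0, 0.125],
    [0, 0, 0, 0, 0, 0.15],
    [0, 0, 0, 0, 0, 0.175],
    [0, 0, 0, 0, 0, 0.2],
    [0, 0, 0, 0, 0, 0.225],
    [0, 0, 0, 0, 0, 0.25]
  ]
}}

```text
time_s: 11.9
tcp_pos: [0.4929, -0.2075, 0.0987]
eef_rot: [179.9, -0.1, -137.0]
contact_force: [-0.6, 1.4, 2.0]
gripper_width: 0.0138
```

```bash
python3 st.py; python3 snap.py w9
python3 - <<'E'
from h import *
p=cv2.imread("pics/w9.png"); cv2.imwrite("pics/w9c.png",cv2.resize(p[160:340,220:420],None,fx=3,fy=3,interpolation=cv2.INTER_CUBIC))
E
```

```text
11.9 [ 0.4929 -0.2075  0.0987] [ 1.7989e+02 -1.3000e-01 -1.3701e+02] F [-0.56  1.36  1.99] M [0.853 0.387 0.224] 0.013762911864978522
[ 0.49293808 -0.2075167   0.09871983] [ 1.79892071e+02 -1.27886495e-01 -1.37014513e+02] [-0.55878337  1.36035253  1.9880221 ] [0.85306485 0.38705218 0.22430975] 11.9 0.013762911864978522
```

View pics/w9c.png

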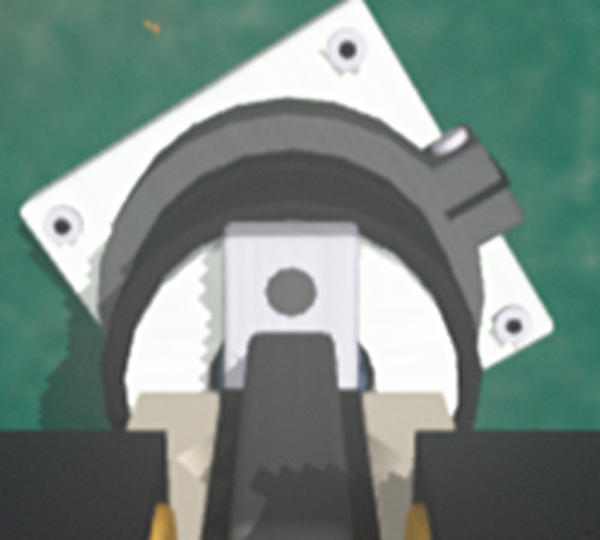

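{"method": "apply_moves", "body": {
  "moves": [
    [0, 0, 0, 0, 0, 0.011],
    [0, 0, 0, 0, 0, 0.022],
    [0, 0, 0, 0, 0, 0.033]
  ]
}}

```text
time_s: 12.32
tcp_pos: [0.4929, -0.2075, 0.0987]
eef_rot: [179.9, -0.1, -140.2]
contact_force: [-1.0, 1.0, 1.5]
gripper_width: 0.0139
```

```bash
python3 st.py
```

```text
12.325 [ 0.4929 -0.2075  0.0987] [ 1.7989e+02 -1.3000e-01 -1.4015e+02] F [-1.02  0.97  1.46] M [0.779 0.275 0.231] 0.013895463490723507
```

{"method": "apply_moves", "body": {
  "moves": [
    [0, 0, 0, 0, 0, 0.012],
    [0, 0, 0, 0, 0, 0.024],
    [0, 0, 0, 0, 0, 0.034]
  ]
}}

```text
time_s: 12.7
tcp_pos: [0.4929, -0.2074, 0.0987]
eef_rot: [179.9, -0.1, -143.3]
contact_force: [-0.9, 2.2, 2.1]
gripper_width: 0.0136
```

```bash
python3 st.py
```

```text
12.7 [ 0.4929 -0.2074  0.0987] [ 1.7989e+02 -1.4000e-01 -1.4327e+02] F [-0.95  2.2   2.08] M [0.943 0.256 0.201] 0.013630972145795164
```

{"method": "apply_moves", "body": {
  "moves": [
    [0, 0, 0, 0, 0, 0.011],
    [0, 0, 0, 0, 0, 0.022]
  ]
}}

```text
time_s: 12.95
tcp_pos: [0.4928, -0.2074, 0.0987]
eef_rot: [179.9, -0.1, -145.3]
contact_force: [-1.4, 2.7, 1.1]
gripper_width: 0.014
```

```bash
python3 st.py
```

```text
12.95 [ 0.4928 -0.2074  0.0987] [ 1.7990e+02 -1.4000e-01 -1.4532e+02] F [-1.4   2.66  1.07] M [0.992 0.309 0.297] 0.013964934390949273
```

{"method": "apply_moves", "body": {
  "moves": [
    [0, 0, 0, 0, 0, 0.006],
    [0, 0, 0, 0, 0, 0.011]
  ]
}}

```text
time_s: 13.2
tcp_pos: [0.4928, -0.2074, 0.0987]
eef_rot: [179.9, -0.1, -146.3]
contact_force: [-1.1, 2.7, 2.5]
gripper_width: 0.0137
```

```bash
python3 st.py
```

```text
13.2 [ 0.4928 -0.2074  0.0987] [ 1.7989e+02 -1.4000e-01 -1.4634e+02] F [-1.14  2.73  2.53] M [1.024 0.294 0.257] 0.013734657744232008
```

{"method": "apply_moves", "body": {
  "moves": [
    [0, 0, 0, 0, 0, 0.006],
    [0, 0, 0, 0, 0, 0.011]
  ]
}}

```text
time_s: 13.45
tcp_pos: [0.4928, -0.2073, 0.0987]
eef_rot: [179.9, -0.2, -147.4]
contact_force: [-1.3, 2.7, 1.2]
gripper_width: 0.0138
```

```bash
python3 st.py
```

```text
13.45 [ 0.4928 -0.2073  0.0987] [ 1.7989e+02 -1.5000e-01 -1.4736e+02] F [-1.27  2.66  1.18] M [1.036 0.371 0.208] 0.013789396832667729
```

{"method": "apply_moves", "body": {
  "moves": [
    [0, 0, 0, 0, 0, 0.006],
    [0, 0, 0, 0, 0, 0.011]
  ]
}}

```text
time_s: 13.7
tcp_pos: [0.4928, -0.2073, 0.0987]
eef_rot: [179.9, -0.1, -148.4]
contact_force: [-1.4, 2.4, 2.3]
gripper_width: 0.0138
```

```bash
python3 st.py
```

```text
13.7 [ 0.4928 -0.2073  0.0987] [ 1.7990e+02 -1.5000e-01 -1.4838e+02] F [-1.4   2.4   2.32] M [1.089 0.322 0.218] 0.013752697249813265
```

{"method": "apply_moves", "body": {
  "moves": [
    [0, 0, 0, 0, 0, 0.006],
    [0, 0, 0, 0, 0, 0.011]
  ]
}}

```text
time_s: 13.95
tcp_pos: [0.4928, -0.2073, 0.0987]
eef_rot: [179.9, -0.2, -149.4]
contact_force: [-1.2, 2.4, 1.6]
gripper_width: 0.014
```

```bash
python3 st.py
```

```text
13.95 [ 0.4928 -0.2073  0.0987] [ 1.7990e+02 -1.5000e-01 -1.4941e+02] F [-1.25  2.37  1.55] M [1.097 0.354 0.204] 0.013958096013902358
```

{"method": "apply_moves", "body": {
  "moves": [
    [0, 0, 0, 0, 0, 0.006],
    [0, 0, 0, 0, 0, 0.01]
  ]
}}

```text
time_s: 14.2
tcp_pos: [0.4927, -0.2073, 0.0987]
eef_rot: [179.9, -0.2, -150.3]
contact_force: [-0.6, 3.1, 1.6]
gripper_width: 0.0139
```

```bash
python3 st.py
```

```text
14.2 [ 0.4927 -0.2073  0.0987] [ 1.7990e+02 -1.6000e-01 -1.5034e+02] F [-0.63  3.06  1.57] M [1.181 0.396 0.24 ] 0.013939610814192389
```

{"method": "apply_moves", "body": {
  "moves": [
    [0, 0, 0, 0, 0, 0.006],
    [0, 0, 0, 0, 0, 0.01]
  ]
}}

```text
time_s: 14.45
tcp_pos: [0.4927, -0.2073, 0.0987]
eef_rot: [179.9, -0.2, -151.3]
contact_force: [-1.3, 2.3, 2.7]
gripper_width: 0.0139
```

```bash
python3 st.py
```

```text
14.45 [ 0.4927 -0.2073  0.0987] [ 1.7990e+02 -1.6000e-01 -1.5127e+02] F [-1.28  2.29  2.72] M [1.2   0.351 0.249] 0.0139084626285166
```

{"method": "apply_moves", "body": {
  "moves": [
    [0, 0, 0, 0, 0, 0.005],
    [0, 0, 0, 0, 0, 0.009]
  ]
}}

```text
time_s: 14.7
tcp_pos: [0.4927, -0.2073, 0.0987]
eef_rot: [179.9, -0.2, -152.1]
contact_force: [-1.8, 2.4, 2.4]
gripper_width: 0.0135
```

```bash
python3 st.py
```

```text
14.7 [ 0.4927 -0.2073  0.0987] [ 1.799e+02 -1.600e-01 -1.521e+02] F [-1.85  2.44  2.42] M [1.236 0.402 0.248] 0.013485170092740298
```

{"method": "apply_moves", "body": {
  "moves": [
    [0, 0, 0, 0, 0, 0.005],
    [0, 0, 0, 0, 0, 0.009]
  ]
}}

```text
time_s: 14.95
tcp_pos: [0.4927, -0.2072, 0.0987]
eef_rot: [179.9, -0.2, -152.9]
contact_force: [-1.9, 3.1, 1.9]
gripper_width: 0.0137
```

```bash
python3 st.py; python3 snap.py w10; python3 snap.py s10 side
python3 - <<'E'
from h import *
p=cv2.imread("pics/w10.png"); cv2.imwrite("pics/w10c.png",cv2.resize(p[160:340,220:420],None,fx=3,fy=3,interpolation=cv2.INTER_CUBIC))
p=cv2.imread("pics/s10.png"); cv2.imwrite("pics/s10c.png",cv2.resize(p[200:340,250:390],None,fx=4,fy=4,interpolation=cv2.INTER_CUBIC))
E
```

```text
14.95 [ 0.4927 -0.2072  0.0987] [ 1.7990e+02 -1.7000e-01 -1.5292e+02] F [-1.86  3.12  1.92] M [1.283 0.459 0.396] 0.013703725578871753
[ 0.49271006 -0.20723304  0.09869199] [ 1.79899863e+02 -1.65019509e-01 -1.52924424e+02] [-1.85788165  3.12299092  1.92480185] [1.28268989 0.45931955 0.39618814] 14.95 0.013703725578871753
[ 0.49270041 -0.20721116  0.09870781] [ 1.79900457e+02 -1.63467741e-01 -1.52936078e+02] [-0.98696111  2.19927065  2.07836477] [1.3134765  0.37892425 0.3999636 ] 15.0 0.013665033944594965
```

View pics/w10c.png

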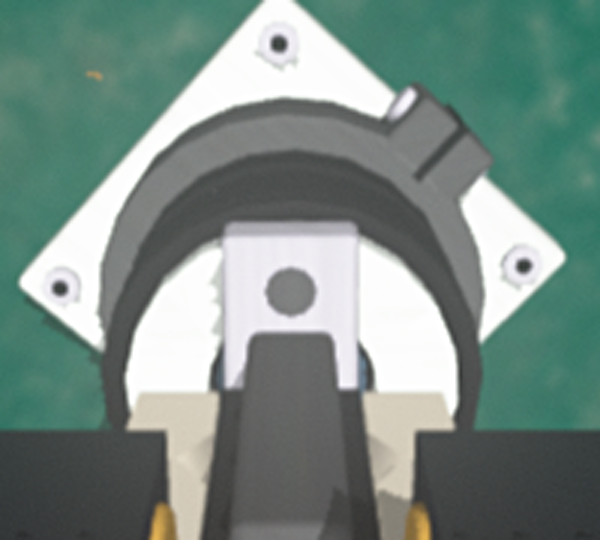

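View pics/s10c.png

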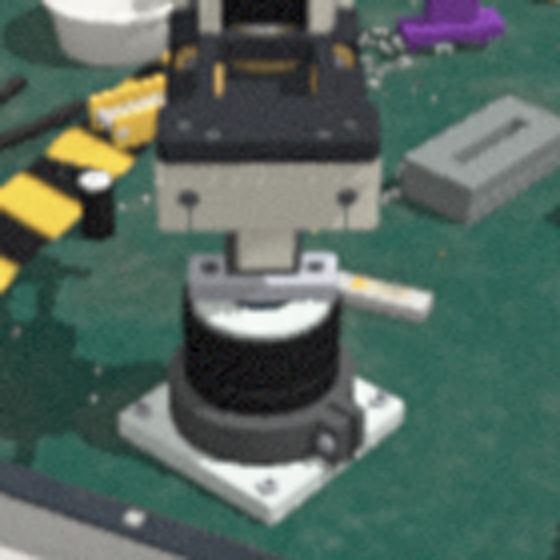

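{"method": "apply_moves", "body": {
  "moves": [
    [0, 0, 0, 0, 0, 0.002],
    [0, 0, 0, 0, 0, 0.002]
  ]
}}

```text
time_s: 15.3
tcp_pos: [0.4927, -0.2072, 0.0987]
eef_rot: [179.9, -0.2, -153.1]
contact_force: [-1.1, 3.1, 1.8]
gripper_width: 0.0136
```

```bash
python3 st.py
```

```text
15.3 [ 0.4927 -0.2072  0.0987] [ 1.7990e+02 -1.7000e-01 -1.5309e+02] F [-1.14  3.12  1.85] M [1.261 0.366 0.432] 0.013624044567341044
```

At the stop: Mz rose from 0.22 to 0.43 N·m within 1°. I'll back off within the pin play to unload, then lift.

{"method": "apply_moves", "body": {
  "moves": [
    [0, 0, 0, 0, 0, -0.012],
    [0, 0, 0, 0, 0, -0.024],
    [0, 0, 0, 0, 0, -0.03],
    [0, 0, 0, 0, 0, -0.03]
  ]
}}

```text
time_s: 15.8
tcp_pos: [0.4929, -0.2075, 0.0987]
eef_rot: [179.9, -0.1, -150.4]
contact_force: [0.1, -1.1, -0.5]
gripper_width: 0.0138
```

```bash
python3 st.py
```

```text
15.8 [ 0.4929 -0.2075  0.0987] [ 1.7992e+02 -1.5000e-01 -1.5039e+02] F [ 0.12 -1.07 -0.53] M [-0.033 -0.248  0.033] 0.013772667526930647
```

Unloaded (Mz is about 0, side forces near zero). Lifting straight up.

{"method": "apply_moves", "body": {
  "moves": [
    [0, 0, -0.01, 0, 0, 0],
    [0, 0, -0.025, 0, 0, 0],
    [0, 0, -0.04, 0, 0, 0],
    [0, 0, -0.06, 0, 0, 0],
    [0, 0, -0.09, 0, 0, 0],
    [0, 0, -0.18, 0, 0, 0],
    [0, 0, -0.26, 0, 0, 0],
    [0, 0, -0.26, 0, 0, 0]
  ]
}}

```text
time_s: 16.8
tcp_pos: [0.4941, -0.2075, 0.1523]
eef_rot: [-180.0, -0.0, -150.4]
contact_force: [0.1, -0.6, -1.2]
gripper_width: 0.0138
```

```bash
python3 st.py; python3 snap.py w11;  python3 - <<'E'
from h import *
from plant import status
s=status.get_state()
print(rowto(s,[0.488,-0.34,0.155],[180,0,-106.85]))
E
```

```text
16.8 [ 0.4941 -0.2075  0.1523] [-1.7998e+02 -1.0000e-02 -1.5038e+02] F [ 0.07 -0.58 -1.18] M [ 0.063 -0.158 -0.018] 0.013824740912644573
[ 0.49407534 -0.20754945  0.15230496] [-1.79979887e+02 -5.09253376e-03 -1.50378037e+02] [ 0.07108627 -0.58261915 -1.18459015] [ 0.06303269 -0.1584221  -0.01800522] 16.8 0.013824740912644573
[ 0.351  -0.5632 -0.0187  0.0008 -0.0006 -0.4838]
```

View pics/w11.png

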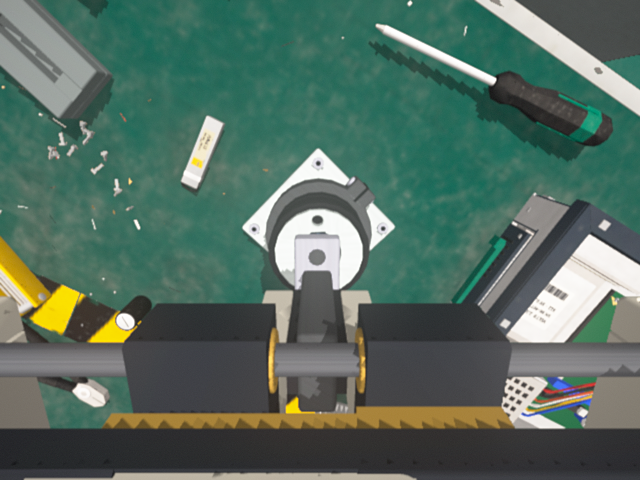

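{"method": "apply_moves", "body": {
  "moves": [
    [0.12, -0.19, -0.02, 0, 0, -0.11],
    [0.24, -0.38, -0.02, 0, 0, -0.22],
    [0.35, -0.56, -0.02, 0, 0, -0.33],
    [0.35, -0.56, -0.02, 0, 0, -0.43],
    [0.35, -0.56, -0.02, 0, 0, -0.484],
    [0.35, -0.56, -0.02, 0, 0, -0.484]
  ]
}}

```text
time_s: 17.6
tcp_pos: [0.4874, -0.3393, 0.1543]
eef_rot: [179.8, -0.0, -106.9]
contact_force: [0.1, 0.1, -0.4]
gripper_width: 0.014
```

```bash
python3 st.py
python3 - <<'E'
from h import *
from plant import status
s=status.get_state()
print(rowto(s,[0.4783,-0.4479,0.11],[180,0,-106.85]))
E
```

```text
17.6 [ 0.4874 -0.3393  0.1543] [ 1.7983e+02 -1.0000e-02 -1.0690e+02] F [ 0.12  0.09 -0.41] M [ 0.067 -0.072  0.01 ] 0.013986907966763171
[ 5.327e-01 -1.151e-01  2.213e-01  1.800e-03 -1.000e-04 -6.000e-04]
```

{"method": "apply_moves", "body": {
  "moves": [
    [0.25, -0.05, 0, 0, 0, 0],
    [0.45, -0.1, 0.05, 0.001, 0, 0],
    [0.533, -0.115, 0.15, 0.002, 0, 0],
    [0.533, -0.115, 0.22, 0.002, 0, 0],
    [0.533, -0.115, 0.22, 0.002, 0, 0]
  ]
}}

```text
time_s: 18.23
tcp_pos: [0.4773, -0.4466, 0.1083]
eef_rot: [179.8, 0.1, -106.9]
contact_force: [-0.3, 0.4, -1.2]
gripper_width: 0.0138
```

```bash
python3 st.py; python3 snap.py w12
python3 - <<'E'
from h import *
from plant import status
s=status.get_state()
print(rowto(s,[0.4783,-0.4479,0.06],[180,0,-106.85]))
E
```

```text
18.225 [ 0.4773 -0.4466  0.1083] [ 1.7981e+02  5.0000e-02 -1.0693e+02] F [-0.3   0.43 -1.24] M [ 0.073 -0.022 -0.001] 0.013805439217913837
[ 0.47727602 -0.44658779  0.10825098] [ 1.79811581e+02  5.35801919e-02 -1.06934907e+02] [-0.30279884  0.4296856  -1.24286256] [ 0.07330792 -0.02203337 -0.00093831] 18.225 0.013805439217913837
[ 4.300e-03 -3.100e-03  2.479e-01  9.000e-04  1.000e-04 -4.000e-04]
```

View pics/w12.png

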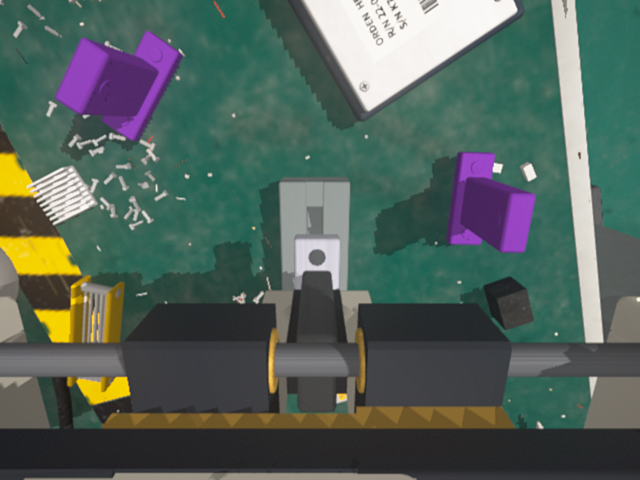

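Spanner bar sits in line with the groove (groove near column 315, bar centre 317). Lowering it.

{"method": "apply_moves", "body": {
  "moves": [
    [0.004, -0.004, 0.1, 0, 0, 0],
    [0.004, -0.004, 0.2, 0, 0, 0],
    [0.004, -0.004, 0.23, 0, 0, 0],
    [0.004, -0.004, 0.23, 0, 0, 0]
  ]
}}

```text
time_s: 18.77
tcp_pos: [0.479, -0.4475, 0.0642]
eef_rot: [179.9, -0.0, -106.8]
contact_force: [-0.8, 0.6, -1.0]
gripper_width: 0.014
```

```bash
python3 st.py
python3 - <<'E'
from h import *
from plant import status
s=status.get_state()
print(rowto(s,[0.4783,-0.4479,0.0458],[180,0,-106.85]))
E
```

```text
18.775 [ 0.479  -0.4475  0.0642] [ 179.94   -0.   -106.84] F [-0.76  0.63 -0.98] M [ 0.052 -0.063 -0.011] 0.013960194713002465
[ 0.0027  0.0028  0.0919  0.0006 -0.      0.0001]
```

{"method": "apply_moves", "body": {
  "moves": [
    [0.002, 0.003, 0.02, 0, 0, 0],
    [0.002, 0.003, 0.04, 0, 0, 0],
    [0.002, 0.003, 0.055, 0, 0, 0],
    [0.002, 0.003, 0.07, 0, 0, 0],
    [0.002, 0.003, 0.08, 0, 0, 0],
    [0.002, 0.003, 0.08, 0, 0, 0]
  ]
}}

```text
time_s: 19.52
tcp_pos: [0.4782, -0.4477, 0.0479]
eef_rot: [179.9, 0.0, -106.8]
contact_force: [0.5, 1.1, -1.1]
gripper_width: 0.014
```

{"method": "apply_moves", "body": {
  "moves": [
    [0, 0, 0.004, 0, 0, 0],
    [0, 0, 0.007, 0, 0, 0],
    [0, 0, 0.007, 0, 0, 0]
  ]
}}

```text
time_s: 19.9
tcp_pos: [0.4782, -0.4477, 0.0465]
eef_rot: [179.9, 0.0, -106.8]
contact_force: [0.4, -0.4, -2.0]
gripper_width: 0.0137
```

```bash
python3 st.py
```

```text
19.9 [ 0.4782 -0.4477  0.0465] [ 179.92    0.   -106.84] F [ 0.41 -0.35 -1.95] M [ 0.066 -0.122  0.011] 0.01372878140921682
```

{"method": "apply_moves", "body": {
  "moves": [
    [0, 0, 0.003, 0, 0, 0],
    [0, 0, 0.003, 0, 0, 0]
  ]
}}

```text
time_s: 20.15
tcp_pos: [0.4782, -0.4477, 0.0459]
eef_rot: [179.9, 0.0, -106.8]
contact_force: [0.1, -0.7, -1.5]
gripper_width: 0.0135
```

{"method": "apply_moves", "body": {
  "moves": [
    [0, 0, 0.002, 0, 0, 0],
    [0, 0, 0.002, 0, 0, 0]
  ]
}}

```text
time_s: 20.4
tcp_pos: [0.4782, -0.4477, 0.0458]
eef_rot: [179.9, -0.0, -106.8]
contact_force: [-1.4, 1.2, 2.8]
gripper_width: 0.0139
```

Seated at the same height as at the start (0.0458), with contact felt. Releasing.

{"method": "apply_moves", "body": {
  "moves": [
    [0, 0, 0, 0, 0, 0],
    [0, 0, 0, 0, 0, 0],
    [0, 0, 0, 0, 0, 0],
    [0, 0, 0, 0, 0, 0]
  ],
  "hand": 0
}}

```text
time_s: 20.9
tcp_pos: [0.4782, -0.4477, 0.0458]
eef_rot: [179.9, -0.0, -106.8]
contact_force: [-0.0, -0.5, 0.3]
gripper_width: 0.0424
```

{"method": "apply_moves", "body": {
  "moves": [
    [0, 0, -0.1, 0, 0, 0],
    [0, 0, -0.3, 0, 0, 0],
    [0, 0, -0.55, 0, 0, 0],
    [-0.2, 0, -0.83, 0, 0, 0],
    [-0.22, 0, -0.83, 0, 0, 0]
  ]
}}

```text
time_s: 21.52
tcp_pos: [0.4934, -0.4056, 0.2168]
eef_rot: [-179.6, -0.1, -106.7]
contact_force: [-0.3, -0.2, -0.1]
gripper_width: 0.0436
```

```bash
python3 st.py; python3 snap.py w13; python3 snap.py s13 side
python3 - <<'E'
from h import *
import pickle
s,i=pickle.load(open("pics/w13.pkl","rb")); p=cv2.imread("pics/w13.png"); d=np.load("pics/w13_d.npy")
P=cloud(i,d); Z=P[...,2].copy(); far=np.hypot(P[...,0]-.4773,P[...,1]+.4478)>0.06
for name,lo,hi,zz in [("stand",.018,.029,.024),("bar",.030,.040,.034),("handle",.088,.10,.094)]:
    m8=((Z>lo)&(Z<hi)&~far).astype(np.uint8)
    cs,_=cv2.findContours(m8,cv2.RETR_EXTERNAL,cv2.CHAIN_APPROX_NONE)
    c=max(cs,key=cv2.contourArea).reshape(-1,2)
    w=np.array([onplane(i,u,v,zz)[:2] for u,v in c]); print(name,cv2.minAreaRect((w*1000).astype(np.float32)))
p=cv2.imread("pics/s13.png"); cv2.imwrite("pics/s13c.png",cv2.resize(p[170:340,260:460],None,fx=3.5,fy=3.5,interpolation=cv2.INTER_CUBIC))
E
```

```text
21.525 [ 0.4934 -0.4056  0.2168] [-1.7963e+02 -1.0000e-01 -1.0675e+02] F [-0.32 -0.23 -0.1 ] M [ 0.064 -0.043 -0.014] 0.04359394719373389
[ 0.49344149 -0.40559396  0.21676392] [-1.79626961e+02 -9.50030840e-02 -1.06747653e+02] [-0.31893169 -0.22815042 -0.10446125] [ 0.06378517 -0.04267099 -0.0143863 ] 21.525 0.04359394719373389
[ 0.4928049  -0.40481106  0.21503372] [-1.79770231e+02 -3.75183667e-02 -1.06748432e+02] [ 0.02043365 -0.08893649  0.01584118] [ 0.18435032 -0.07404404 -0.02563252] 21.575 0.04365211160161264
stand ((477.0907287597656, -448.42852783203125), (88.91767883300781, 45.64545822143555), 73.07304382324219)
bar ((477.185302734375, -447.27044677734375), (61.3742790222168, 21.232542037963867), 72.91909790039062)
handle ((477.27197265625, -447.6510925292969), (31.441341400146484, 13.443102836608887), 73.34153747558594)
```

View pics/w13.png

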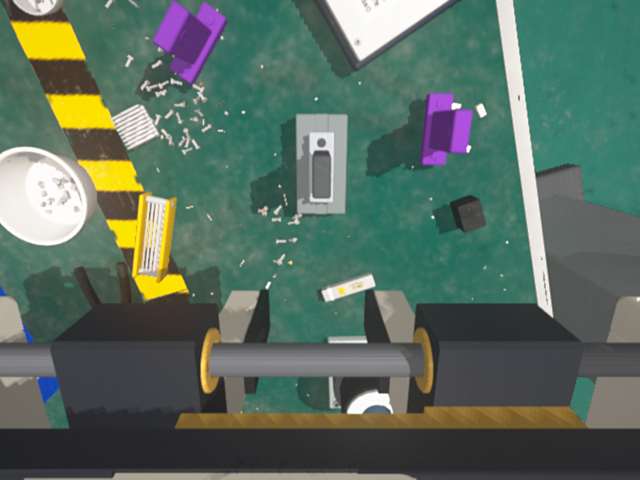

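View pics/s13c.png

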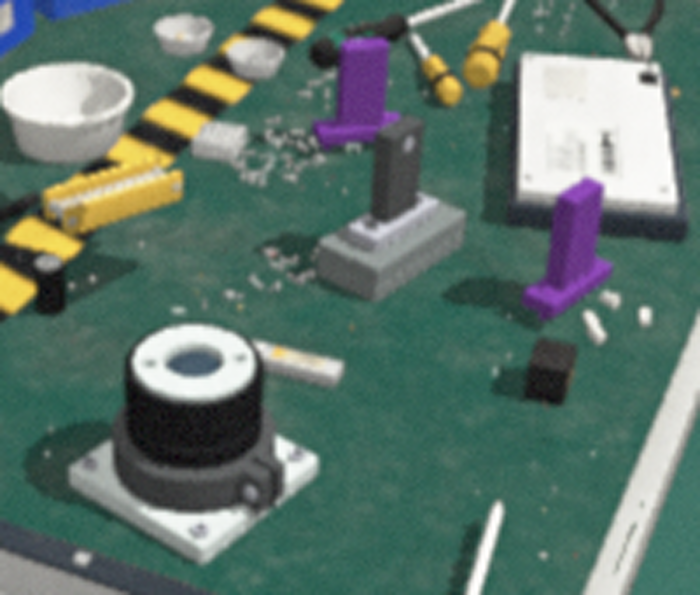

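Spanner is back upright in the stand within 0.5 mm of its start, and the bystanders are unmoved. I'll check the ring's final angle from above.

{"method": "apply_moves", "body": {
  "moves": [
    [-0.3, 0.1, 0, 0, 0, 0],
    [-0.6, 0.2, 0, 0, 0, 0],
    [-0.9, 0.3, 0, 0, 0, 0],
    [-0.98, 0.3, 0, 0, 0, 0],
    [-0.98, 0.3, 0, 0, 0, 0]
  ]
}}

```text
time_s: 22.25
tcp_pos: [0.4908, -0.1993, 0.2119]
eef_rot: [180.0, -0.0, -106.6]
contact_force: [-0.4, -1.0, -1.1]
gripper_width: 0.0436
```

Run:
```python
from snap import *
from ringm import ring
s,i,p,d=snap("w14")
c=proj(i,[0.4925,-0.2075,0.075]); print(c)
for o in ring(p,i,c): print(o)
h=[o[4] for o in ring(p,i,c) if not o[0] and o[1]<200]
if len(h)==2:
    v=h[0]-h[1]; print(np.hypot(*v[:2]), np.degrees(np.arctan2(v[0],v[1])), "start 17.05 cw")
# nest yaw from plate corner holes / edges in first image w1
```

```text
[ 0.49082948 -0.19930075  0.2119158 ] [ 1.79973782e+02 -2.48487444e-02 -1.06649245e+02] [-0.42605275 -0.98678894 -1.07818328] [ 0.05496242 -0.07842157 -0.0192987 ] 22.25 0.04363010551202386
(np.float64(310.5195614699505), np.float64(220.34489546847146))
(np.True_, 4063.3, (310.304256439209, 219.86959838867188), [71.29339599609375, 72.54911041259766], array([ 0.49255101, -0.20792483,  0.075     ]))
(np.False_, 40.7, (292.98240852355957, 239.7524185180664), [6.435169696807861, 8.098862648010254], array([ 0.51092151, -0.19599938,  0.075     ]))
(np.False_, 942.0, (310.4174919128418, 220.23741149902344), [33.4932861328125, 35.81705093383789], array([ 0.49255251, -0.20760834,  0.075     ]))
(np.False_, 50.7, (328.6634063720703, 200.2273826599121), [7.657254219055176, 8.454182624816895], array([ 0.47404657, -0.21904485,  0.075     ]))
0.04348396736293216 57.99614695120936 start 17.05 cw
```

View pics/w14.png

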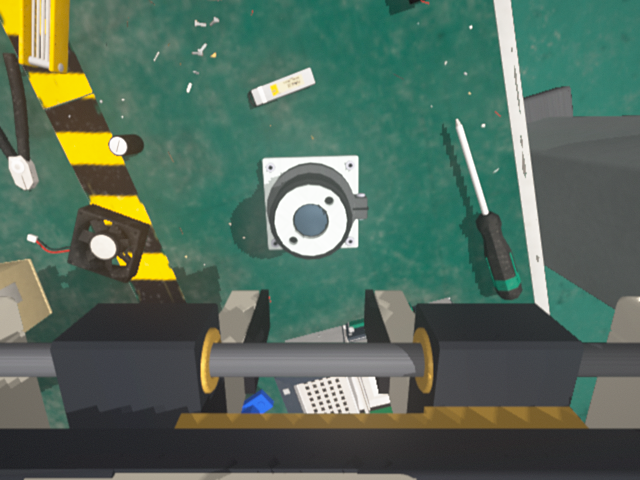

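```bash
python3 -c "
from plant import r
print(r.close_job())"
```

```text
the job is handed in; nothing more can be done
None
```

The job is done and handed in at about 22 s of the 72 s allowed. I got no verdict back.

- **Grip and fit:** I took the grey spanner from its stand and left the purple and blue look-alikes alone. Both pins went in until the tips met the floor 7 mm down, with about 3 N of contact and almost no side load.
- **Turning:** I only turned once the pins were in. The torque ran at about 0.20–0.25 N·m, with one reading near 0.30, then rose to 0.43 N·m within 1°, which I took as the stop. That is below the 0.6 N·m overload. I eased off within the pin play before lifting out.
- **Ring check:** the hole line moved from 17.0° to 58.0° clockwise. That is 0.715 rad, inside the 0.65–0.80 rad expected.
- **Spanner check:** it is upright in the stand, with its centre within about 0.5 mm and its angle within about 0.3° of the start. Contact came at the same height it was gripped at. The loose parts looked unmoved in the last pictures, judged by eye.
- **Small disagreements:**
  - The wrist camera and the arm differed by about 1 mm, which I corrected for.
  - Side force rose to about 3.6 N during the turn, with tilting moments up to about 1.3 N·m, and both returned to near zero after easing off.

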